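# Start the loose fuse cap on its thread and screw it home

### The job

One of the three screw-in fuse holders on the mounting plate has its cap just standing on top of its thread, higher than the other two. Without lifting the cap off, turn it backward (anticlockwise seen from above) until it drops into the thread start, then turn it forward (clockwise) until it stops, fully home like its neighbours, and let go.

Things in the scene. Friction and masses are not known exactly. Their poses are not given: they have to be found in the camera images.
- holder: Fixed holder of the loose cap, like its two neighbours: grey foot 84 x 84 x 12 mm, white collar 76 mm across. Origin: centre of its underside, z up. Collar top: two flat lands 60 mm high, two horns 66 mm high, two gaps (thread starts) toward its +x and -x. From above, clockwise of each gap comes a land, then a horn; anticlockwise, the other horn. A thread runs down 3 mm clockwise under each land.
- cap: The loose cap, 0.2 to 0.3 kg: grey plug 44 mm across, 46 mm tall, hanging with 1 mm play in the collar and falling by its weight when free. Origin: centre of its underside, z up. Two steel pins, 5 mm thick, 35 mm up, stick out along its +x and -x to 34 mm from the axis and rest on the lands. Its origin is above the holder's by 27.5 mm now, 17 mm once dropped in the gaps, 14 mm at home.
- cap_wing (a point): Middle of the black upright wing on the cap, on its axis, 66 mm above the cap's origin: 44 mm long (cap's x, in line with the pins), 14 mm thick (cap's y), 40 mm tall. Fingers go astride it from above. Its top is 113.5 mm above the holder's underside at first, 100 mm at home; fingertips clear the horns if kept 70 mm or more above that underside.
- thread_start (a point): Point on the holder's axis at the height of the lands (60 mm above its underside), axes as the holder's. The pins drop when the cap's x axis is within 10 degrees of this x axis; at first it is 28 to 58 degrees clockwise of it. The horns stop the pins at about 10 degrees anticlockwise (so then over the gaps) and, forward, about 62 degrees clockwise of it (home).
Not all that is in view belongs to the job. What is shaped like the holder but orange or purple is not meant. Leave any pink or yellow look-alike of the cap alone.

How it is judged:
On the way:
1. the cap, turned back, has dropped into the thread start: at least 7 mm lower than on the lands and its pins within 17 degrees of the gaps (z of cap in the frame of holder below 0.0205 m and angle between the x axis of cap and the x axis of holder, either way round below 0.3 rad), for 0.05 s.
At the end, for the whole second after the job is handed in: The cap sits in its holder upright and at rest, not more than 4.5 mm above fully home, turned at least 46 degrees forward from the thread start (the stop is at about 62 degrees) (z of cap in the frame of holder below 0.0185 m and horizontal distance between cap and holder below 0.008 m and angle between cap's own z axis and vertical below 0.15 rad and angle between the x axis of cap and the x axis of holder, either way round above 0.8 rad and linear speed of cap below 0.02 m/s); the robot touches nothing.
It fails at once if the cap is lifted off: raised more than 20 mm above where it stood (z of cap in the frame of holder above 0.0475 m).
It also fails if it takes over 34 s, if anything falls off the work surface, if the arm or the gripper's body presses on something with over 40 N, if the wrist force passes 120 N, or if a joint passes its speed limit or range.

### The arm

A 6-joint arm with a two-finger parallel gripper is mounted at the origin on the work surface. World frame = base frame: x ahead of the robot, y to its left, z up, the work surface at z = 0. Lengths are in m, angles in rad, forces in N, time in s.
With the tool pointing down it reaches from about 0.35 to 0.775 m from the base axis. Payload 7.3 kg.
Tool frame: the origin (TCP) lies on the mounting face of the last link; the fingertips stand 178 mm ahead of it and the grasp point (between the pads) lies 159 mm ahead of it (robot.tcp_to_tips is the distance from the TCP to the fingertips, in m); z points along the fingers, y is the direction in which the jaws open and shut (so a half turn about z gives the same grasp; the last joint's range is limited). The gripper opens to 92 mm and grips with 3 to 60 N. Pads are 19 mm wide; open, the fingers measure 130 mm over their backs; the gripper's body (75 mm by 190 mm) begins 47 mm behind the grasp point.
Start: joints at [-1.329, 0.342, 1.524, -0, 1.275, -0.146], TCP at [0.199, -0.486, 0.405] pointing down, gripper open.
Joint ranges: [-2.53, 2.53], [-0.77, 2.02], [0.04, 2.7], [-1, 4.14], [0.28, 2.66], [-3.11, 3.11]. Speed limits (rad/s): [2.57, 2.57, 3.14, 3.14, 3.14, 3.14].

### API

Orientations are given as [roll, pitch, yaw] about the fixed x, y, z axes, in that order (R = Rz(yaw) Ry(pitch) Rx(roll)).
In Python, from cell import robot, viewer gives the robot as it stands.
- The arm moves only by the shell command python3 -m creep 'ROWS' [OPENING] [FORCE]. ROWS is JSON, a list that holds one entry, the list of rows, each a list of 6 numbers: the shift along the world's x, y, z in mm, then the turn, a rotation vector about the world's x, y, z in degrees. A call has 1 to 5 rows; each row shifts and turns the pose as measured when the row begins; what a row does not reach is not made up. A row lasts 1/12 s, in which the tool goes at most 41.7 mm and 7.16 degrees, less where a joint would pass 70% of its speed; a pose out of reach is approached as far as the arm can. A call with a gripper value outside its range is refused whole. OPENING is the closure, from -1 (fully open) to 1 (shut), set as the call begins (- or left out, the last holds). The fingers move at their own pace and stop on an object; FORCE is the grip in N (left out, the last holds). Time passes only in rows, so rows that do not move let the fingers close. It gives the time, the measured TCP pose, the force and the opening at its end, in the units of the state.
- robot.observe(): the state, without advancing time (a new reading comes with each control period).
- viewer.read_camera(name): name is "side" or "top"; returns the picture (480x640x3 uint8, blue, green, red); there is no depth.
- viewer.camera_model(name): a dict with "fx", "fy", "cx", "cy" (pixels), "k1" (the pictures are not rectified: a ray, as slopes to the right and down, at radius r is drawn at 1 + k1 r^2 times it, then the intrinsics apply), "pose" (4x4, takes a point from camera to world coordinates). Camera axes: x right, y up, looking along -z (the intrinsics and any distortion apply to the point x, -y, -z); pixel columns grow to the right and rows downward; lengths in m; the calibration is good to about 2 mm. A picture is of the moment at which its call begins. camera_model takes no time and is no camera call.
- robot.hand_in(): hands the job in, once; it reports no verdict.
The state is a dict: "time": time; "qpos": joint angles; "qvel": joint speeds; "joint_efforts": joint torques, N m; "tool_pos": TCP position; "tool_rot": TCP orientation; "contact_force": force on the tool from outside, world axes, zero at the start; "torque": the same for the moment, N m; "opening": finger opening in m.
Only numpy, scipy, OpenCV 4.12 (cv2) and the standard library are available. Lean on these libraries where they do the work, as an engineer would, in place of code of your own. Each camera call takes 0.05 s, during which the arm holds its last target. There are 200 camera calls.

## Working session

There is one attempt and no reset: what is moved stays moved. The work goes in short steps, Python scripts to look and compute and a shell command to move; the robot and the scene stay as the last step left them, time stands still between calls to the robot, and variables do not carry over. Pictures are saved under pics/ and viewed, about 8 in all and at most 12, crops included, and the job is handed in when it is done.

```bash
mkdir -p pics
python3 - <<'E'
from cell import robot, viewer
import cv2
for n in("side","top"):
    cv2.imwrite(f"pics/{n}0.png",viewer.read_camera(n)); m=viewer.camera_model(n); print(n,m)
s=robot.observe();print(s)
E
```

```text
side {'fx': 435.04355080737366, 'fy': 435.04355080737366, 'cx': 325.3356060411895, 'cy': 235.90520759123783, 'k1': 0.03624136602785347, 'pose': array([[-0.67634872,  0.38707135, -0.62668028,  0.00128882],
       [-0.73650019, -0.34273299,  0.58318228,  0.47655807],
       [ 0.01094915,  0.85598473,  0.51688515,  0.55136897],
       [ 0.        ,  0.        ,  0.        ,  1.        ]])}
top {'fx': 478.45596384965086, 'fy': 478.45596384965086, 'cx': 318.8795851419425, 'cy': 245.6326991768453, 'k1': -0.10007192400242587, 'pose': array([[ 0.02742951,  0.99802169, -0.05657139,  0.4884266 ],
       [-0.99961971,  0.02722482, -0.00438609, -0.07577492],
       [-0.00283726,  0.05667018,  0.99838892,  0.93685139],
       [ 0.        ,  0.        ,  0.        ,  1.        ]])}
{'time': 0.1, 'qpos': array([-1.32897655e+00,  3.42674077e-01,  1.52492773e+00, -5.79622003e-06,
        1.27540031e+00, -1.46003901e-01]), 'qvel': array([ 1.06671694e-03, -1.55754264e-03, -1.95385284e-03, -5.91196855e-04,
        3.29409104e-05,  1.74571569e-03]), 'joint_efforts': array([ 8.47632346e-04, -4.32005775e+01, -2.44694334e+01,  7.18354108e-02,
        5.26257267e-02, -5.48382468e-05]), 'tool_pos': array([ 0.19853102, -0.48588706,  0.40410119]), 'tool_rot': array([-3.14019739e+00, -1.99571995e-04,  3.87825228e-01]), 'contact_force': array([-0.99036205, -0.29244446,  0.80655663]), 'torque': array([-0.01457101,  0.02576763,  0.01742885]), 'opening': 0.09186671147134509}
```

View pics/top0.png

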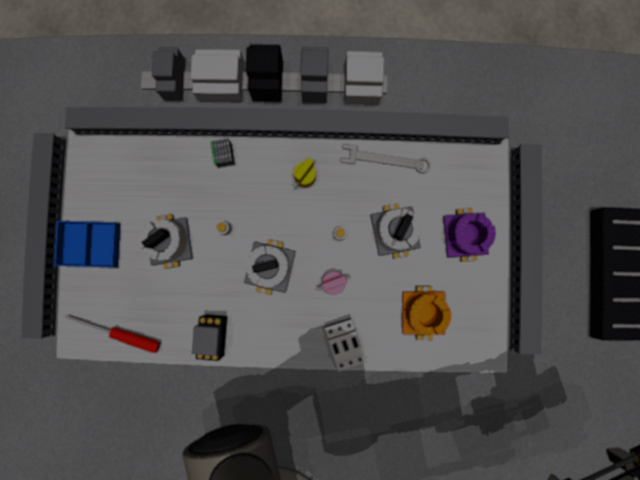

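View pics/side0.png

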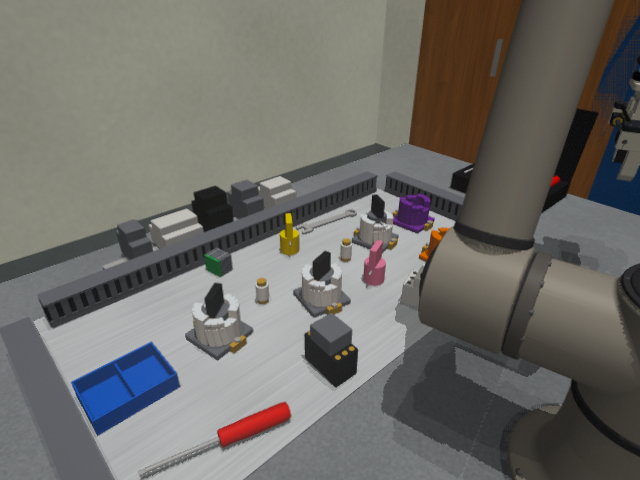

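Run:
```python
import cv2,numpy as np
t=cv2.imread("pics/top0.png");s=cv2.imread("pics/side0.png")
def c(im,u,v,h): return cv2.convertScaleAbs(cv2.resize(im[v-h:v+h,u-h:u+h],(264,264),interpolation=cv2.INTER_CUBIC),alpha=1.5)
cv2.imwrite("pics/c1.png",np.vstack([np.hstack([c(t,*p,33) for p in[(165,240),(268,267),(398,231)]]),np.hstack([c(s,217,318,44),c(s,322,282,40),c(s,377,222,33)])]))
```

```text
(no output)
```

View pics/c1.png

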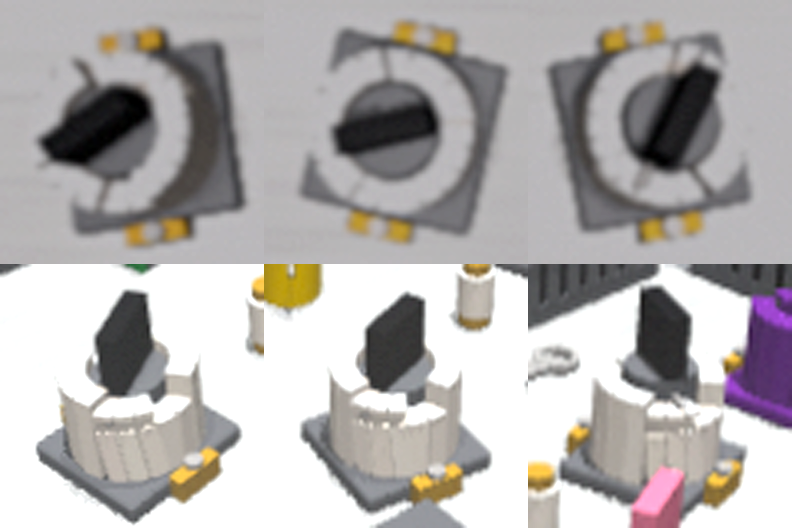

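```bash
cat > h.py <<'E'
import cv2,numpy as np
from scipy.optimize import minimize
from cell import viewer
M={n:viewer.camera_model(n) for n in("side","top")}
def proj(n,P):
    m=M[n];T=np.linalg.inv(m["pose"]);q=np.atleast_2d(P)@T[:3,:3].T+T[:3,3]
    a=np.c_[q[:,0],-q[:,1]]/-q[:,2:];a=a*(1+m["k1"]*(a**2).sum(1,keepdims=True))
    return a*[m["fx"],m["fy"]]+[m["cx"],m["cy"]]
def box(x,y,zt,yaw,d=(.044,.014,.040)):
    c=np.array([[i,j,k] for i in(-.5,.5) for j in(-.5,.5) for k in(-1,0)])*d
    cs,sn=np.cos(yaw),np.sin(yaw)
    return c@np.array([[cs,sn,0],[-sn,cs,0],[0,0,1]])+[x,y,zt]
S=8
def crop(im,u,v,h): return cv2.resize(im[v-h:v+h,u-h:u+h],None,fx=S,fy=S,interpolation=cv2.INTER_CUBIC)
def mask(im,u,v,h,th):
    m=(crop(im,u,v,h).max(2)<th).astype(np.uint8)
    k,l,st,ce=cv2.connectedComponentsWithStats(m)
    c=l[h*S-60:h*S+60,h*S-60:h*S+60];c=c[c>0]
    return (l==np.bincount(c).argmax()).astype(np.uint8)
def render(n,P,u,v,h):
    uv=((proj(n,P)-[u-h,v-h]+.5)*S-.5).astype(np.float32)
    o=np.zeros((2*h*S,2*h*S),np.uint8);cv2.fillConvexPoly(o,cv2.convexHull(np.round(uv*16).astype(np.int32)),1,shift=4);return o
def fit(views,p0):
    # views: list (name,mask,u,v,h)
    def f(p): return sum((render(n,box(*p),u,v,h)^m).sum()/m.sum() for n,m,u,v,h in views)
    best=None
    for dy in(0,.15,-.15):
        p=np.array(p0)+[0,0,0,dy]
        for _ in range(3):
            r=minimize(f,p,method="Nelder-Mead",options=dict(initial_simplex=np.vstack([p]+[p+np.eye(4)[i]*[.01,.01,.01,.2] for i in range(4)]),xatol=1e-5,fatol=1e-5));p=r.x
        if best is None or r.fun<best.fun: best=r
    return best
def ray(n,u,v,z):
    m=M[n];d=np.array([(u-m["cx"])/m["fx"],(v-m["cy"])/m["fy"]]);a=d.copy()
    for _ in range(20):a=d/(1+m["k1"]*(a@a))
    w=m["pose"][:3,:3]@[a[0],-a[1],-1];o=m["pose"][:3,3];return o+w*(z-o[2])/w[2]
E
python3 - <<'E'
from h import *
t=cv2.imread("pics/top0.png");s=cv2.imread("pics/side0.png")
for name,(tu,tv),(su,sv),yaw in[("L",(156,239),(215,301),-1.),("M",(266,266),(321,266),-1.4),("R",(402,228),(377,207),-2.6)]:
    x,y,_=ray("top",tu,tv,.1)
    V=[("top",mask(t,tu,tv,22,45),tu,tv,22),("side",mask(s,su,sv,24,75),su,sv,24)]
    for yy in (yaw,yaw+1,yaw-1):
        r=fit(V,[x,y,.1,yy]);print(name,r.x.round(4),round(r.fun,3),[v[1].sum()/64 for v in V])
E
```

```text
L [ 0.5439  0.224   0.0982 -0.8552] 0.301 [np.float64(307.953125), np.float64(461.78125)]
L [ 0.5436  0.2242  0.0984 -0.8516] 0.301 [np.float64(307.953125), np.float64(461.78125)]
L [ 0.5438  0.2241  0.0983 -0.851 ] 0.299 [np.float64(307.953125), np.float64(461.78125)]
M [ 0.4985  0.0226  0.099  -1.2909] 0.266 [np.float64(216.53125), np.float64(378.109375)]
M [ 0.4986  0.0225  0.0989 -1.2894] 0.265 [np.float64(216.53125), np.float64(378.109375)]
M [ 0.4985  0.0227  0.0987 -1.2868] 0.265 [np.float64(216.53125), np.float64(378.109375)]
R [ 0.5729 -0.2185  0.1117 -3.5882] 0.324 [np.float64(280.578125), np.float64(306.046875)]
R [ 0.5731 -0.2188  0.1112 -0.4561] 0.323 [np.float64(280.578125), np.float64(306.046875)]
R [ 0.5731 -0.2187  0.1116 -3.5878] 0.323 [np.float64(280.578125), np.float64(306.046875)]
```

R is the loose one: its wing top is at 111.5 mm, against 98.5 mm for the other two. The expected difference is 13.5 mm.

Things that could be mistaken for it (top view pixels):
- Left holder (165,240): cap is home.
- Middle holder (268,267): cap is home.
- Right holder (398,231): cap stands high, so I chose this one.
- Purple (470,234), orange (427,313), yellow cap (304,174) and pink cap (333,281): look-alikes to leave alone.

In the crops, R's wing and grey disc stand clearly higher above the collar. The yellow terminals put the holder's x near yaw +0.18, with the cap about 36° clockwise of it, which fits the given range. The target is TCP (0.573, -0.219), yaw -0.456.

```bash
python3 -m creep '[[[33,23,0,0,0,-6],[33,23,0,0,0,-6],[33,23,0,0,0,-6],[33,23,0,0,0,-6],[33,23,0,0,0,-6]]]' -0.2 10; python3 -m creep '[[[33,23,0,0,0,-6],[33,23,0,0,0,-6],[33,23,0,0,0,-6],[33,23,0,0,0,0],[33,23,0,0,0,0]]]'
```

```text
time: 0.52
tool_pos: [0.3583, -0.3741, 0.4018]
tool_rot: [-3.138, 0.004, -0.153]
contact_force: [-0.4, -1.5, -0.1]
opening: 0.0633
time: 0.93
tool_pos: [0.5254, -0.2549, 0.4003]
tool_rot: [-3.137, 0.007, -0.481]
contact_force: [0.7, -0.8, -0.0]
opening: 0.0552
```

```bash
python3 -m creep '[[[24,18,0,0,0,1],[20,15,0,0,0,0],[0,0,0,0,0,0],[0,0,-30,0,0,0],[0,0,-30,0,0,0]]]'; python3 -c "
from cell import robot;s=robot.observe();print(s['tool_pos'],s['tool_rot'],[573,-218.7]-s['tool_pos'][:2]*1e3)
from scipy.spatial.transform import Rotation as R
print(((R.from_euler('xyz',[3.14159265,0,-.456])*R.from_euler('xyz',s['tool_rot']).inv()).as_rotvec(degrees=True)))"
```

```text
time: 1.35
tool_pos: [0.5783, -0.2129, 0.3421]
tool_rot: [-3.135, -0.003, -0.452]
contact_force: [-0.1, -0.0, 0.0]
opening: 0.0548
[ 0.57826905 -0.21288847  0.34208713] [-3.13528933e+00 -2.77486682e-03 -4.51954184e-01] [-5.26905213 -5.81152576]
[-0.25485005  0.30126568 -0.23230833]
```

```bash
python3 -m creep '[[[-5,-6,-15,-0.25,0.3,0],[0,0,-20,0,0,0],[0,0,-20,0,0,0],[0,0,-20,0,0,0],[0,0,0,0,0,0]]]'
python3 - <<'E'
from cell import robot
from h import *
s=robot.observe();print(s['tool_pos'],s['tool_rot'])
t=viewer.read_camera("top");z=viewer.read_camera("side")
f=lambda im,u,v,h:cv2.convertScaleAbs(cv2.resize(im[v-h:v+h,u-h:u+h],(400,400),interpolation=cv2.INTER_CUBIC),alpha=1.4)
cv2.imwrite("pics/c2.png",np.hstack([f(t,398,225,50),f(z,377,210,50)]))
E
```

```text
time: 1.77
tool_pos: [0.5691, -0.2192, 0.2562]
tool_rot: [3.141, 0.014, -0.452]
contact_force: [-1.6, 0.5, -0.7]
opening: 0.0551
[ 0.56912288 -0.21922766  0.25619735] [ 3.14081602  0.01412888 -0.45159768]
```

View pics/c2.png

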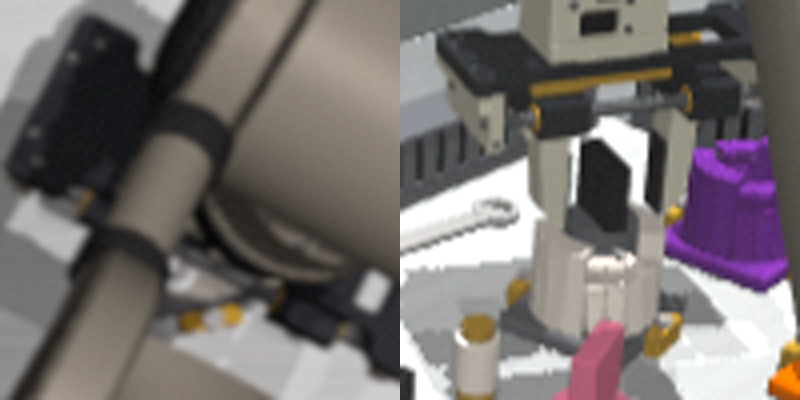

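The side crop shows the fingers astride the wing (wing at 605,185), roughly centred. The top view is hidden by the arm. I'll trim the small offset and tilt, then close lightly.

```bash
python3 -m creep '[[[4,0,-2,-0.35,-0.7,0],[0,0,0,0,0,0]]]'; python3 -m creep '[[[0,0,0,0,0,0],[0,0,0,0,0,0],[0,0,0,0,0,0],[0,0,0,0,0,0],[0,0,0,0,0,0]]]' 1 8
```

```text
time: 2.03
tool_pos: [0.5751, -0.2206, 0.2607]
tool_rot: [3.14, -0.011, -0.452]
contact_force: [-0.2, -0.7, 0.2]
opening: 0.0552
time: 2.45
tool_pos: [0.5762, -0.2209, 0.2654]
tool_rot: [3.14, -0.019, -0.452]
contact_force: [0.3, -1.2, 0.1]
opening: 0.0262
```

```bash
python3 -m creep '[[[-2,1,-8,0.4,0.9,0],[0,0,0,0,0,0]]]' 1 8;  python3 -m creep '[[[0,0,0,0,0,0],[0,0,0,0,0,0]]]'
```

```text
time: 2.62
tool_pos: [0.5739, -0.2198, 0.2573]
tool_rot: [3.139, -0.001, -0.452]
contact_force: [0.1, 1.2, -2.1]
opening: 0.0139
time: 2.78
tool_pos: [0.574, -0.2199, 0.2569]
tool_rot: [3.139, -0.001, -0.452]
contact_force: [0.5, -0.7, 2.4]
opening: 0.0141
```

Gripped on the 14 mm wing. Now turning back (anticlockwise, +z).

```bash
python3 -m creep '[[[0,0,0,0,0,6],[0,0,0,0,0,6],[0,0,0,0,0,6],[0,0,0,0,0,6],[0,0,0,0,0,4]]]'; python3 -c "
from cell import robot;s=robot.observe();print(s['tool_pos'],s['tool_rot'],s['torque'])"
```

```text
time: 3.2
tool_pos: [0.5738, -0.2195, 0.2563]
tool_rot: [3.141, 0.001, 0.057]
contact_force: [-0.3, 0.4, -1.9]
opening: 0.0141
[ 0.57383823 -0.219496    0.25633347] [3.14059956e+00 1.01069805e-03 5.68971548e-02] [-0.00940192 -0.01882514  0.00422881]
```

```bash
python3 -m creep '[[[0,0,0,0,0,3],[0,0,0,0,0,3],[0,0,0,0,0,2]]]'; python3 -c "
from cell import robot;s=robot.observe();print(s['tool_pos'],s['tool_rot'],s['torque'])"
```

```text
time: 3.45
tool_pos: [0.5735, -0.2194, 0.2549]
tool_rot: [-3.141, 0.003, 0.206]
contact_force: [0.6, -0.5, -2.3]
opening: 0.0141
[ 0.5734997  -0.2194462   0.25487995] [-3.14124378  0.00317019  0.20622275] [-0.04576742 -0.18643937 -0.01408534]
```

Yaw 0.206 should be over the gaps (estimate 0.18). I'll ease the grip so the cap can fall, then look.

```bash
python3 -m creep '[[[0,0,0,0,0,0],[0,0,0,0,0,0],[0,0,0,0,0,0]]]' 0.4
python3 - <<'E'
from cell import robot
from h import *
s=robot.observe();print(s['tool_pos'],s['tool_rot'])
z=viewer.read_camera("side");cv2.imwrite("pics/s3.png",z);a=cv2.imread("pics/side0.png")
f=lambda im,u,v,h:cv2.convertScaleAbs(cv2.resize(im[v-h:v+h,u-h:u+h],(400,400),interpolation=cv2.INTER_CUBIC),alpha=1.4)
cv2.imwrite("pics/c3.png",np.hstack([f(a,377,215,33),f(z,377,215,33)]))
E
```

```text
time: 3.7
tool_pos: [0.5734, -0.2194, 0.2544]
tool_rot: [-3.14, 0.004, 0.206]
contact_force: [-0.4, -0.5, 0.0]
opening: 0.0261
[ 0.57338266 -0.2193891   0.25436628] [-3.14047162  0.00409109  0.20557441]
```

View pics/c3.png

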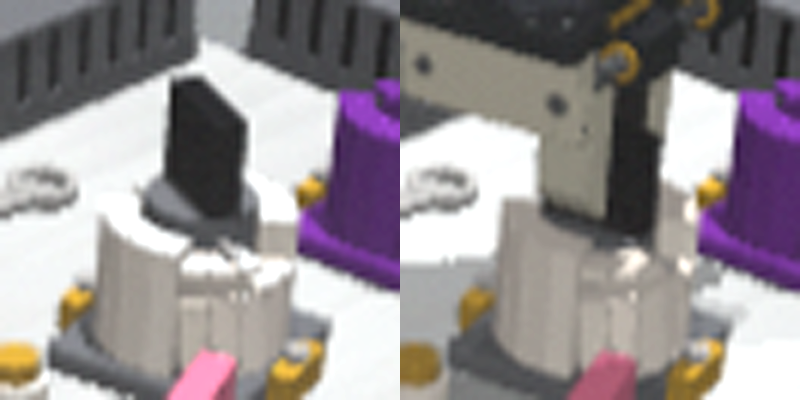

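Run:
```python
from h import *
z=cv2.imread("pics/s3.png")
f=lambda im,u,v,h:cv2.convertScaleAbs(cv2.resize(im[v-h:v+h,u-h:u+h],(400,400),interpolation=cv2.INTER_CUBIC),alpha=1.8)
o=[]
for zt in(.1115,.101):
    i=f(z,377,215,33)
    P=((proj("side",box(.573,-.2187,zt,.206))-[344,182]+.5)*400/66).astype(int)
    for a in range(8):
        for b in range(a):
            if bin(a^b).count("1")==1: cv2.line(i,tuple(map(int,P[a])),tuple(map(int,P[b])),(0,255,0),1)
    o.append(i)
cv2.imwrite("pics/c4.png",np.hstack(o))
```

```text
(no output)
```

View pics/c4.png

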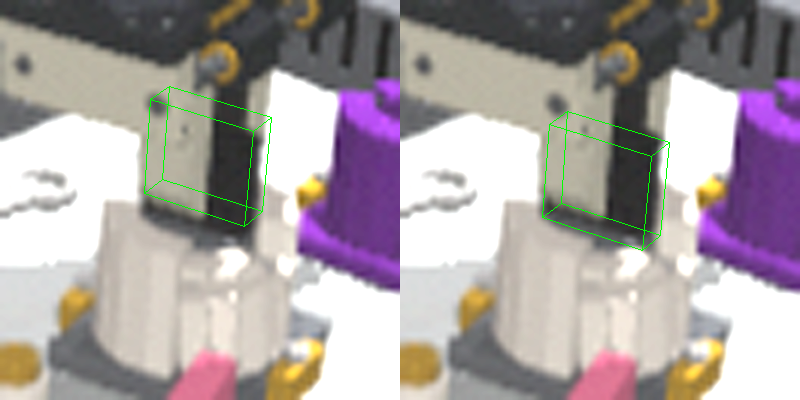

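The black edge of the wing matches the lower box (right overlay), so the cap has dropped into the gaps. Regrip, then turn forward while lowering slightly.

```bash
python3 -m creep '[[[0,0,0,0,0,0],[0,0,0,0,0,0],[0,0,0,0,0,0]]]' 1 8; python3 -m creep '[[[0,0,-0.3,0,0,-4],[0,0,-0.3,0,0,-6],[0,0,-0.3,0,0,-6]]]'; python3 -c "
from cell import robot;s=robot.observe();print(s['tool_pos'],s['tool_rot'],s['torque'])"
```

```text
time: 4.0
tool_pos: [0.5734, -0.2194, 0.2546]
tool_rot: [-3.141, 0.004, 0.204]
contact_force: [0.1, -0.2, -1.4]
opening: 0.0139
time: 4.25
tool_pos: [0.5736, -0.2197, 0.2546]
tool_rot: [3.141, 0.002, -0.083]
contact_force: [-0.8, -1.9, 0.8]
opening: 0.014
[ 0.57363537 -0.2197121   0.25459704] [ 3.14083542e+00  2.42575413e-03 -8.29004324e-02] [-0.08711131  0.10859008  0.06485153]
```

```bash
python3 -m creep '[[[0,0,-0.6,0,0,-6],[0,0,-0.6,0,0,-6],[0,0,-0.6,0,0,-6],[0,0,-0.6,0,0,-6]]]';python3 -c "
from cell import robot;s=robot.observe();print(s['tool_pos'],s['tool_rot'],s['torque'])"
```

```text
time: 4.58
tool_pos: [0.5737, -0.2195, 0.2533]
tool_rot: [3.141, 0.001, -0.524]
contact_force: [-0.9, -0.0, 0.1]
opening: 0.0138
[ 0.57373229 -0.21952485  0.25330602] [ 3.14082897e+00  1.24140394e-03 -5.23709065e-01] [0.00846914 0.07303377 0.05995845]
```

```bash
python3 -m creep '[[[0,0,-0.6,0,0,-6],[0,0,-0.6,0,0,-6],[0,0,-0.6,0,0,-4]]]';python3 -c "
from cell import robot;s=robot.observe();print(s['tool_pos'],s['tool_rot'],s['torque'])"; python3 -m creep '[[[0,0,-0.3,0,0,-3],[0,0,-0.3,0,0,-3]]]';python3 -c "
from cell import robot;s=robot.observe();print(s['tool_pos'],s['tool_rot'],s['torque'])"
```

```text
time: 4.83
tool_pos: [0.5738, -0.2198, 0.2523]
tool_rot: [3.141, -0.001, -0.82]
contact_force: [-0.7, -0.0, 1.9]
opening: 0.0139
[ 0.57382028 -0.21983957  0.25226554] [ 3.14051974e+00 -5.07160992e-04 -8.19593142e-01] [0.00186265 0.03067417 0.08150691]
time: 5.0
tool_pos: [0.5735, -0.2203, 0.252]
tool_rot: [3.139, -0.001, -0.931]
contact_force: [-1.4, -0.2, 1.9]
opening: 0.0146
[ 0.57348927 -0.22027995  0.25203228] [ 3.13902138e+00 -9.72253157e-04 -9.30994937e-01] [-0.04650021  0.22410015  0.17705765]
```

The torque is rising and the opening is starting to widen, so the cap is at the stop. One more small push, then release and rise.

```bash
python3 -m creep '[[[0,0,0,0,0,-2],[0,0,0,0,0,-1]]]';python3 -c "
from cell import robot;s=robot.observe();print(s['tool_rot'],s['torque'])"; python3 -m creep '[[[0,0,0,0,0,1],[0,0,0,0,0,0],[0,0,0,0,0,0],[0,0,0,0,0,0]]]' -0.2; python3 -m creep '[[[0,0,20,0,0,0],[0,0,30,0,0,0],[0,0,35,0,0,0],[0,0,35,0,0,0]]]';python3 -m creep '[[[-33,-23,0,0,0,0],[-33,-23,0,0,0,0],[-33,-23,0,0,0,0],[-33,-23,0,0,0,0],[-33,-23,0,0,0,0]]]';python3 -m creep '[[[-33,-23,0,0,0,0],[-33,-23,0,0,0,0],[-33,-23,0,0,0,0],[-33,-23,0,0,0,0],[0,0,0,0,0,0]]]'
python3 - <<'E'
from h import *
t=viewer.read_camera("top");s=viewer.read_camera("side");cv2.imwrite("pics/t5.png",t)
tu,tv,su,sv=400,229,377,212
try:
  for h in (22,):
    V=[("top",mask(t,tu,tv,h,45),tu,tv,h),("side",mask(s,su,sv,24,75),su,sv,24)]
    r=fit(V,[.573,-.219,.1,-.9]);print(r.x.round(4),r.fun,[v[1].sum()/64 for v in V])
except Exception as e: print(e)
f=lambda im,u,v,h:cv2.convertScaleAbs(cv2.resize(im[v-h:v+h,u-h:u+h],(400,400),interpolation=cv2.INTER_CUBIC),alpha=1.5)
cv2.imwrite("pics/c5.png",np.hstack([f(t,398,229,33),f(s,377,215,33)]))
E
```

```text
time: 5.17
tool_pos: [0.5733, -0.2204, 0.2521]
tool_rot: [3.139, -0.001, -0.988]
contact_force: [0.1, -0.1, -1.0]
opening: 0.0151
[ 3.13863936e+00 -9.99045860e-04 -9.87576082e-01] [ 0.24505173 -0.03680068  0.25295167]
time: 5.5
tool_pos: [0.5734, -0.2203, 0.2522]
tool_rot: [3.139, -0.001, -0.967]
contact_force: [-0.1, 0.2, -0.1]
opening: 0.0376
time: 5.83
tool_pos: [0.5711, -0.2192, 0.3665]
tool_rot: [3.13, 0.017, -0.966]
contact_force: [1.1, -0.6, 0.3]
opening: 0.0551
time: 6.25
tool_pos: [0.4069, -0.3327, 0.3776]
tool_rot: [3.141, -0.005, -0.95]
contact_force: [0.9, -0.4, -0.0]
opening: 0.0553
time: 6.67
tool_pos: [0.2639, -0.4298, 0.3792]
tool_rot: [3.138, -0.009, -0.953]
contact_force: [0.2, -0.2, -0.0]
opening: 0.0549
[ 0.5743 -0.2184  0.1004 -0.8767] 0.4087978112538637 [np.float64(224.234375), np.float64(135.859375)]
```

View pics/c5.png

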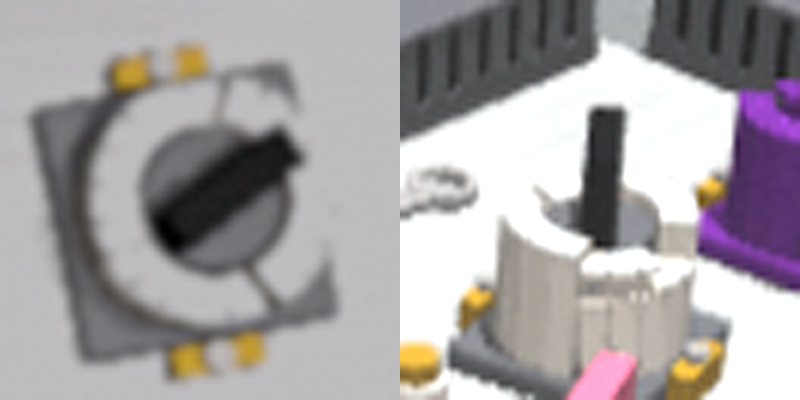

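The wing top is now at 100.4 mm (home is 100), yaw -0.88, which is about 61° forward of the gap. The disc sits down inside the collar, and the gripper is open and well clear.

```bash
python3 -c "
from cell import robot;print(robot.hand_in())"
```

```text
the job is handed in; nothing more can be done
None
```

I turned the loose cap on the right-hand holder back about 38° anticlockwise and eased the grip so it dropped into the thread start. I then turned it forward to the stop, let go, moved the arm clear and handed the job in at about 7 s. `hand_in()` reports no verdict, so the results below come only from my own checks.

| Check | Result | Expected |
|---|---|---|
| Drop into thread start | a side-camera overlay matched the lowered wing, with the fingers hiding part of it | at least 7 mm lower |
| Stop reached going forward | torque about the vertical axis rose to 0.25 N m and the grip began to slip | stop at about 62° |
| Final wing-top height | 100.4 mm (111.5 mm at first) | 100 mm |
| Final turn from thread start | about 61° | at least 46° |

- **Height disagreement:** the wing came down 11.1 mm by measurement, not the nominal 13.5 mm, and reads about 2 mm above its neighbours (98.5 mm). Calibration is only good to about 2 mm and the final image fit was poorer than the first. It is inside the 4.5 mm limit.
- **Angle reference:** I took the direction of the gaps from the foot and its yellow terminals; I did not measure the gaps themselves.

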